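# Discharge a capacitor and lift it out with the tongs

### The job

At the parts counter's capacitor tester, first push the shorting pin from its stand fully home into the tester's discharge opening and let go of it, leaving it there. Then take the sprung tongs off their rest, close them on the small capacitor in the tester's nest and lift it straight out, never touching the capacitor with the robot itself and leaving the other things where they are. Finish while holding: keep the capacitor still, upright and gripped in the tongs about 10 cm above the tester.

Things in the scene. Friction and masses are not known exactly. Their poses are not given: they have to be found in the camera images.
- tester: Grey bench box, fixed, 120 (its x) by 180 (its y) by 40 mm high; white meter face on top. Origin: centre of its underside on the table, z up.
- opening (a point): Mouth of the round discharge opening in the tester's flat top: centre, at the level of the top (40 mm above the table), at x +30, y -55 mm in the tester's frame. 8.5 mm wide, 34 mm deep, with a 2 mm chamfer.
- nest (a point): Centre of the nest on the tester's top (40 mm above the table, at x -10, y +45 mm in the tester's frame): a black ring 37 mm across outside, 31 mm inside, 4 mm high, in which the capacitor stands loosely.
- capacitor: The small capacitor: upright round aluminium can, 24 mm diameter, 45 mm high, two thin tabs 8 mm tall on top, about 50 g. Origin: centre of its underside, z along the can. Starts standing in the nest.
- pin_stand: Wooden block, fixed, 60 by 60 by 35 mm high, with a 10 mm hole in its top in which the shorting pin stands. Origin: centre of its underside. It and the tongs rest stand left and right of the tester, either way round.
- pin: Shorting pin, upright, 40 g: steel shaft 7 mm diameter, 30 mm long, tapered tip; above it a black flange 22 mm diameter (30 to 34 mm from the tip), then a round black handle 16 mm diameter (34 to 70 mm from the tip). Origin: at the tip, z up along the pin to the handle. In the stand its flange rests on the block; fully home its flange lies on the tester's top.
- pin_tip (a point): The pin's tip (same point as pin's origin).
- tongs_rest: Wooden rest, fixed: base 150 (x) by 100 mm, 5 mm thick, with two cross bars (10 mm thick, tops 30 mm above the table) at x -50 and +64 mm; the tongs lie across them, the space between the bars is free for the fingers. Each bar has a lip at either end, 8 mm above the bar, at y -49 and +49 mm. Origin: centre of its underside, x towards the tongs' tips.
- tongs: Sprung tongs lying flat, 225 mm long, 125 g: a black block at the rear (x -121 to -87 mm) carries two arms that swing level on upright hinges and stand open in a slight V. Origin: midway between the two black handle grips, at mid height (39 mm above the table on the rest); x to the tips, y to the left arm, z up. Each grip is 60 mm long (x -30 to +30), 8 mm thick, 22 mm high.
- tongs_left: Left arm (+y side). Origin: its hinge, 90 mm behind and 10 mm left of the tongs' origin. The arms are linked and move alike: outer width over the two grips at the tongs' origin 60 mm open (65 mm at the grips' front ends), jaw gap then 58 mm; squeezed to 44 mm the jaw gap is 24 mm and grips and jaws are parallel; at 33 mm the jaws meet.
- tongs_right: Right arm (-y side). Origin: its hinge, 90 mm behind and 10 mm right of the tongs' origin. A spring pushes the arms apart with about 5 N on each grip when open, 7.5 N at 44 mm; they spring open when let go.
- jaws (a point): Midway between the two rubber jaws, 98 mm ahead of the tongs' origin along its x, at the same mid height. Each jaw is 32 mm long (along x), 7 mm thick and 18 mm high.
- big_capacitor: Bystander: a larger upright aluminium capacitor, 48 mm diameter, 68 mm high, standing on the table. Origin: centre of its underside. Not to be used.
- carton: Bystander: cardboard parts carton, 60 by 90 by 50 mm. Origin: centre of its underside.
- screwdriver: Bystander: screwdriver lying across on the table between the robot and the tester, about 25 mm high. Origin: on its underside.

How it is judged (in metres and radians):
On the way, in this order (a step that is already met when the one before it is completed fails the run):
1. The shorting pin is fully home in the tester's opening and let go (z of pin_tip in the frame of opening below -0.026 m and horizontal distance between pin_tip and opening below 0.003 m and angle between pin's own z axis and vertical below 0.12 rad and contact force between the fingers and pin below 0.1 N), for 0.2 s.
2. The capacitor is lifted clear of the tester, gripped by both jaws of the tongs held in the fingers (z of capacitor in the frame of tester above 0.1 m and contact force between each of tongs_left, tongs_right and capacitor above 0.5 N and contact force between the fingers and tongs above 1 N and contact force between the fingers and capacitor below 0.1 N), for 0.2 s.
At the end, for the whole second after the job is handed in: Pin in the opening: flange within 4 mm of the top, centred to 3 mm, tilt under 0.12 rad. Capacitor 60 mm or more above the tester's top, under 0.03 m/s, tilt under 0.35 rad, pressed by both jaws (0.5 N each) of the finger-held tongs (1 N), which touch neither rest nor tester; no finger on it (all of step 2 and z of pin_tip in the frame of opening below -0.026 m and horizontal distance between pin_tip and opening below 0.003 m and angle between pin's own z axis and vertical below 0.12 rad and angle between capacitor's own z axis and vertical below 0.35 rad and linear speed of capacitor below 0.03 m/s and contact force between tongs and tongs_rest below 0.1 N and contact force between tongs and tester below 0.1 N); the arm keeps its last pose, push and grip.
It fails at once if The robot touches the capacitor itself (contact force between any of the fingers, the arm and capacitor above 0.3 N).
It fails at once if The capacitor leaves the nest while the pin is not fully home in the opening ((z of capacitor in the frame of tester above 0.055 m or horizontal distance between capacitor and nest above 0.03 m) and not (z of pin_tip in the frame of opening below -0.026 m and horizontal distance between pin_tip and opening below 0.003 m and angle between pin's own z axis and vertical below 0.12 rad)).
It fails at once if A bystander is moved more than 20 mm (distance of any of big_capacitor, carton, screwdriver from where it was at the start of the episode above 0.02 m).
It also fails if it takes over 64 s, if anything falls off the work surface, if the arm or the gripper's body presses on something with over 40 N, if the wrist force passes 120 N, or if a joint passes its speed limit or range.

### The arm

A 6-joint arm with a two-finger parallel gripper is mounted at the origin on the work surface. World frame = base frame: x ahead of the robot, y to its left, z up, the work surface at z = 0. Lengths are in m, angles in degrees, forces in N, time in s.
With the tool pointing down it reaches from about 0.3 to 0.75 m from the base axis. Payload 8.5 kg.
Tool frame: the origin (TCP) lies at the very end of the fingers, on their centre line; the grasp point (between the pads) lies 19 mm behind it (env.hold_point_z is the distance from the TCP to the grasp point, in m); z points along the fingers, y is the line along which they close (so a half turn about z gives the same grasp; the last joint's range is limited). The gripper opens to 85 mm and grips with 20 to 120 N. Pads are 22 mm wide; open, the fingers measure 114 mm over their backs; the gripper's body (76 mm by 85 mm) begins 54 mm behind the grasp point. The pads swing forward as they close: fully open they stand 13 mm farther back than shut.
Start: joints at [-82.179, 21.807, 74.336, -0, 83.858, -12.336], TCP at [0.19, -0.516, 0.231] pointing down, gripper open.
Joint ranges: [-178.18, 178.18], [-50.72, 133.34], [12.68, 142.11], [-81.47, 261.47], [9.98, 163.14], [-165.26, 165.26]. Speed limits (degrees/s): [136.94, 136.94, 180, 180, 180, 180].

### API

Orientations are given as a 3x3 rotation matrix whose columns are the frame's x, y, z axes.
In Python, from rig import env, optics gives the robot as it stands.
- The arm moves only by the shell command python3 -m jog 'ROWS' [OPENING] [FORCE]. ROWS is JSON, a list of rows, each an object with "linear": the shift along the tool's x, y, z in units of 40 mm (1.0 is 40 mm), a list of three; "roll": the turn about the tool's z in units of 5 degrees (1.0 is 5 degrees). A call has 1 to 12 rows; each row shifts and turns the commanded pose from where the row before left it, along the tool's axes as they then stand; what a row does not reach is not made up. A row lasts 1/12 s, in which the tool goes at most 41.7 mm and 7.16 degrees, less where a joint would pass 70% of its speed; a pose out of reach is approached as far as the arm can. A call is refused whole if a number of a shift passes 1 or a number of a turn 1, either way. A call with a gripper value outside its range is refused whole. OPENING is the opening, from -1 (shut) to 1 (fully open), set as the call begins (- or left out, the last holds). The fingers move at their own pace and stop on an object; FORCE is the grip in N (left out, the last holds). Time passes only in rows, so rows that do not move let the fingers close. It gives the time, the measured TCP pose, the force, the opening and the grip force at its end, in the units of the state.
- env.observe(): the state, without advancing time (a new reading comes with each control period).
- optics.get_image(name): name is "scene" or "top" or "wrist"; returns the picture (480x640x3 uint8, red, green, blue); there is no depth.
- optics.calibration(name): a dict with "fov_y" (degrees; the focal length in pixels is half the picture's height over the tangent of half this angle, whatever the lens; pixels are square), "cx", "cy" (the principal point, pixels), "D" ([k1, k2, p1, p2, k3] as OpenCV has them; the pictures are not rectified), "T" (4x4, takes a point from camera to world coordinates). Camera axes: x right, y down, z forward; pixel columns grow to the right and rows downward; lengths in m; the calibration is good to about 2 mm. A picture is of the moment at which its call begins: read the wrist's pose just before it. calibration takes no time and is no camera call; for the wrist camera it gives the pose at the moment of the call.
- env.close_job(): hands the job in; it is judged then, once.
The state is a dict: "time_s": time; "q": joint angles; "qvel": joint speeds; "joint_efforts": joint torques, N m; "position": TCP position; "tool_rot": TCP orientation; "ft_force": force on the tool from outside, world axes, zero at the start; "wrist_torque": the same for the moment, N m; "grip_width": finger opening in m; "gripper_force": force on a finger pad.
Only numpy, scipy, OpenCV 4.12 (cv2) and the standard library are available. Lean on these libraries where they do the work, as an engineer would, in place of code of your own. Each camera call takes 0.05 s, during which the arm holds its last target. There are 200 camera calls.

## Working session

There is one attempt and no reset: what is moved stays moved. The work goes in short steps, Python scripts to look and compute and a shell command to move; the robot and the scene stay as the last step left them, time stands still between calls to the robot, and variables do not carry over. Pictures are saved under pics/ and viewed, at most 10 in all, crops included, and the job is handed in when it is done.

```bash
ls; mkdir -p pics; python3 - <<'E'
from rig import env, optics
import cv2
s=env.observe()
print(s['time_s'],s['position'],s['tool_rot'],env.hold_point_z,s['grip_width'])
for n in ['scene','top','wrist']:
    im=optics.get_image(n); cv2.imwrite(f'pics/{n}0.png',im[:,:,::-1]); c=optics.calibration(n); print(n,c)
E
```

```text
pics
0.0 [ 0.18948262 -0.51599662  0.23067564] [[ 9.38745779e-01  3.44610394e-01 -1.95493130e-04]
 [ 3.44610281e-01 -9.38744610e-01  1.52047780e-03]
 [ 3.40454330e-04 -1.49471106e-03 -9.99998825e-01]] 0.0187 0.08532272850716836
scene {'fov_y': 46.287353203330774, 'cx': 315.41561717467476, 'cy': 237.76563997847546, 'D': array([0.062521, 0.      , 0.      , 0.      , 0.      ]), 'T': array([[-0.88600562,  0.31705367, -0.33833565,  0.91588241],
       [ 0.46323222,  0.63712257, -0.6160282 ,  0.67995436],
       [ 0.02024728, -0.70253242, -0.71136365,  0.82511433],
       [ 0.        ,  0.        ,  0.        ,  1.        ]])}
top {'fov_y': 42.86165046559512, 'cx': 311.1927136619989, 'cy': 238.78980651503264, 'D': array([-0.21034028,  0.        ,  0.        ,  0.        ,  0.        ]), 'T': array([[-1.51385160e-03, -9.76499024e-01,  2.15516507e-01,
         2.11294777e-01],
       [-9.99984943e-01,  3.41474446e-04, -5.47697880e-03,
        -2.76887180e-03],
       [ 5.27467107e-03, -2.15521553e-01, -9.76484838e-01,
         1.50363910e+00],
       [ 0.00000000e+00,  0.00000000e+00,  0.00000000e+00,
         1.00000000e+00]])}
wrist {'fov_y': 71.69497991947505, 'cx': 320.08462050192765, 'cy': 242.32050056354586, 'D': array([0.00232917, 0.        , 0.        , 0.        , 0.        ]), 'T': array([[ 3.45137967e-01, -8.92570541e-01, -2.90168250e-01,
         2.62360262e-01],
       [-9.38551681e-01, -3.28467880e-01, -1.05969781e-01,
        -4.88098126e-01],
       [-7.25445458e-04,  3.08912093e-01, -9.51090318e-01,
         3.73214365e-01],
       [ 0.00000000e+00,  0.00000000e+00,  0.00000000e+00,
         1.00000000e+00]])}
```

View pics/top0.png

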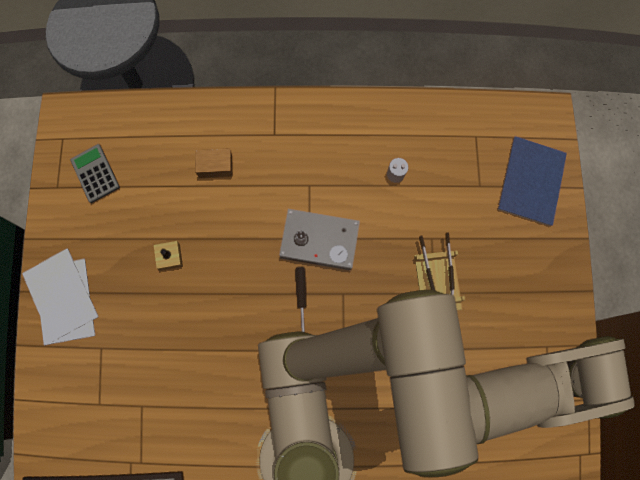

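View pics/scene0.png

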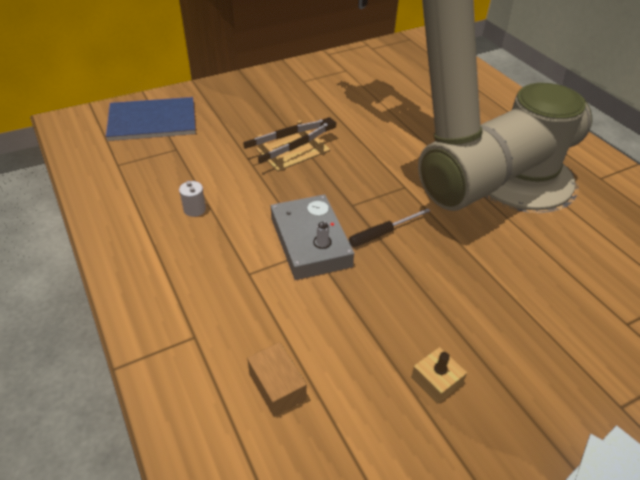

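Top view: pin stand at about (167,256), tester centred near (320,240) with its opening at (344,230) and nest at (301,239), tongs rest near (438,278) with the tips pointing up. Scene view: pin handle at (444,360), capacitor at (322,235), and tongs from (330,125) to (255,150).

```bash
cat > h.py <<'E'
import numpy as np, cv2
from rig import env, optics
def cam(n):
    c=optics.calibration(n); f=240/np.tan(np.radians(c['fov_y']/2))
    return np.array([[f,0,c['cx']],[0,f,c['cy']],[0,0,1]]),c['D'],c['T']
def ray(c,uv):
    K,D,T=c
    p=cv2.undistortPoints(np.array([[uv]],float),K,D)[0,0]
    return T[:3,3],T[:3,:3]@np.array([*p,1])
def on(c,uv,z):
    o,d=ray(c,uv); return o+d*(z-o[2])/d[2]
def px(c,P):
    K,D,T=c; Ti=np.linalg.inv(T)
    return cv2.projectPoints(np.atleast_2d(np.array(P,float)),cv2.Rodrigues(Ti[:3,:3])[0],Ti[:3,3],K,D)[0][:,0]
def tri(obs):
    A=np.zeros((3,3));b=np.zeros(3)
    for c,uv in obs:
        o,d=ray(c,uv); d=d/np.linalg.norm(d); M=np.eye(3)-np.outer(d,d); A+=M;b+=M@o
    return np.linalg.solve(A,b)
def go(P,x=None):
    """rows' units from measured TCP to P (world), yaw turn to make tool x at world yaw x deg"""
    s=env.observe();R=s['tool_rot'];d=R.T@(np.array(P)-s['position'])/0.04
    yaw=np.degrees(np.arctan2(R[1,0],R[0,0]))
    t='' if x is None else f'roll deg (tool z down: -(dyaw)) {-(x-yaw)}'
    print('units',d.round(3),'yaw',round(yaw,2),t,'t',s['time_s'],'pos',s['position'].round(4))
def snap(n,name):
    c=cam(n); im=optics.get_image(n)[:,:,::-1].copy(); cv2.imwrite(f'pics/{name}.png',im); return c,im
E
python3 - <<'E'
from h import *
t=cam('top');im=cv2.imread('pics/top0.png');hsv=cv2.cvtColor(im,cv2.COLOR_BGR2HSV)
m=((hsv[...,1]<60)&(hsv[...,2]>60)).astype(np.uint8); r=np.zeros_like(m); r[200:280,270:370]=m[200:280,270:370]
cs=max(cv2.findContours(cv2.morphologyEx(r,cv2.MORPH_CLOSE,np.ones((7,7))),0,2)[0],key=cv2.contourArea)
print(cv2.minAreaRect(cs)); 
for p in cv2.boxPoints(cv2.minAreaRect(cs)): print(p,on(t,p,.04).round(3))
print('open',on(t,(344,230.5),.04),'nest',on(t,(301,239),.044),'pin',on(t,(166,253),.072))
sc=cam('scene'); print('scene pin',on(sc,(445,354),.072),'stand',on(t,(167,255),.035))
for p in [(422,237),(448,234),(437,300)]: print(on(t,p,.045).round(3))
E
```

```text
((319.412841796875, 238.37612915039062), (73.33402252197266, 48.40388870239258), 9.865806579589844)
[279.1413  255.93759] [0.492 0.067 0.04 ]
[287.43488 208.24953] [0.612 0.048 0.04 ]
[359.6844  220.81467] [ 0.58  -0.131  0.04 ]
[351.3908  268.50275] [ 0.46  -0.109  0.04 ]
open [ 0.55519393 -0.09175209  0.04      ] nest [0.53292909 0.01396087 0.044     ] pin [0.49229015 0.33945662 0.072     ]
scene pin [0.49445867 0.34498476 0.072     ] stand [0.49451872 0.34553041 0.035     ]
[ 0.538 -0.284  0.045]
[ 0.545 -0.35   0.045]
[ 0.381 -0.315  0.045]
```

```bash
R='python3 -m jog'; 
python3 -m jog '[{"linear":[0.6,-0.73,0]},{"linear":[0.6,-0.73,0]},{"linear":[0.6,-0.73,0]},{"linear":[0.6,-0.73,0]},{"linear":[0.6,-0.73,0]},{"linear":[0.6,-0.73,0]},{"linear":[0.6,-0.73,0]},{"linear":[0.6,-0.73,0]},{"linear":[0.6,-0.73,0]},{"linear":[0.6,-0.73,0]},{"linear":[0.6,-0.73,0]},{"linear":[0.6,-0.73,0]}]' 1 40
python3 -m jog '[{"linear":[0.6,-0.73,0]},{"linear":[0.6,-0.73,0]},{"linear":[0.6,-0.73,0]},{"linear":[0.6,-0.73,0]},{"linear":[0.6,-0.73,0]},{"linear":[0.6,-0.73,0]},{"linear":[0.6,-0.73,0]},{"linear":[0.6,-0.73,0]},{"linear":[0.6,-0.73,0]},{"linear":[0.6,-0.73,0]},{"linear":[0.6,-0.73,0]},{"linear":[0,0,0]},{"linear":[0,0,0]}]' 2>&1 || true
python3 -m jog '[{"linear":[0.6,-0.73,0]},{"linear":[0.6,-0.73,0]},{"linear":[0.6,-0.73,0]},{"linear":[0.6,-0.73,0]},{"linear":[0.6,-0.73,0]},{"linear":[0.6,-0.73,0]},{"linear":[0.6,-0.73,0]},{"linear":[0.6,-0.73,0]},{"linear":[0.6,-0.73,0]},{"linear":[0.6,-0.73,0]},{"linear":[0,0,0]},{"linear":[0,0,0]}]'
python3 - <<'E'
from h import *
c,im=snap('wrist','w1'); go((.494,.344,.2),0); print(px(c,[(.494,.344,.072),(.494,.344,.035)]))
# clear top views of everything else too
snap('top','top1')
E
```

```text
invalid input
units [ 14.556 -17.562   0.792] yaw 20.16 roll deg (tool z down: -(dyaw)) 20.1567076105187 t 0.2 pos [ 0.1895 -0.5161  0.2309]
[[-1653.04117731 -1371.3189168 ]
 [-1178.10141595 -1007.39165967]]invalid input
invalid input
```

View pics/w1.png

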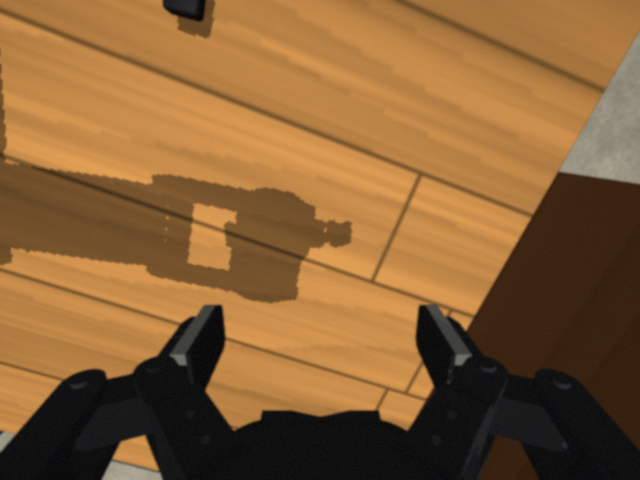

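The robot hasn't moved: the wrist view only shows table and its own shadow, with the rear of the tongs at (185,5). The rows were refused, so I'll add the "roll" key.

```bash

python3 -m jog '[{"linear":[0.6,-0.73,0],"roll":0},{"linear":[0.6,-0.73,0],"roll":0},{"linear":[0.6,-0.73,0],"roll":0},{"linear":[0.6,-0.73,0],"roll":0},{"linear":[0.6,-0.73,0],"roll":0},{"linear":[0.6,-0.73,0],"roll":0},{"linear":[0.6,-0.73,0],"roll":0},{"linear":[0.6,-0.73,0],"roll":0},{"linear":[0.6,-0.73,0],"roll":0},{"linear":[0.6,-0.73,0],"roll":0},{"linear":[0.6,-0.73,0],"roll":0},{"linear":[0.6,-0.73,0],"roll":0}]' 1 40
```

```text
time_s: 1.25
position: [0.3392, -0.0863, 0.2315]
tool_rot: [[0.939, 0.344, 0.001], [0.344, -0.939, -0.0], [0.0, 0.001, -1.0]]
ft_force: [-0.0, -0.7, 0.3]
grip_width: 0.0856
gripper_force: 0.0
```

```bash

python3 -m jog '[{"linear":[0.6,-0.73,0],"roll":0},{"linear":[0.6,-0.73,0],"roll":0},{"linear":[0.6,-0.73,0],"roll":0},{"linear":[0.6,-0.73,0],"roll":0},{"linear":[0.6,-0.73,0],"roll":0},{"linear":[0.6,-0.73,0],"roll":0},{"linear":[0.6,-0.73,0],"roll":0},{"linear":[0.6,-0.73,0],"roll":0},{"linear":[0.6,-0.73,0],"roll":0},{"linear":[0.6,-0.73,0],"roll":0},{"linear":[0,0,0],"roll":0},{"linear":[0,0,0],"roll":0}]'
python3 - <<'E'
from h import *
c,im=snap('wrist','w2'); go((.494,.344,.2),0); print(px(c,[(.494,.344,.072),(.494,.344,.035)]))
snap('top','top1')
E
```

```text
time_s: 2.25
position: [0.4637, 0.27, 0.2306]
tool_rot: [[0.938, 0.347, -0.001], [0.347, -0.938, -0.0], [-0.001, -0.0, -1.0]]
ft_force: [0.3, 0.2, 0.2]
grip_width: 0.0855
gripper_force: 0.0
units [ 1.365 -1.499  0.769] yaw 20.22 roll deg (tool z down: -(dyaw)) 20.222592653323083 t 2.3 pos [0.4635 0.2689 0.2308]
[[254.76988536 162.65677475]
 [261.74735082 159.58112467]]
```

View pics/w2.png

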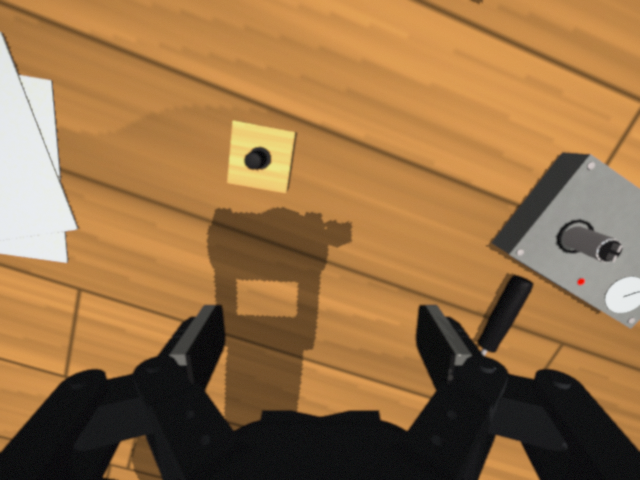

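Wrist view: pin at (256,159) on the stand centred near (262,157), with the capacitor, nest and meter of the tester at right.

```bash
python3 - <<'E'
from h import *
c=cam('wrist');im=cv2.imread('pics/w2.png')
hsv=cv2.cvtColor(im,cv2.COLOR_BGR2HSV)
roi=np.zeros(im.shape[:2],np.uint8);roi[110:205,215:305]=1
wood=on(c,(262,157),.035)
y=((hsv[...,2]>190)&(hsv[...,0]>18)).astype(np.uint8)*roi
k=((hsv[...,2]<70)).astype(np.uint8); k[:140]=0;k[180:]=0;k[:,:240]=0;k[:,275:]=0
cs=max(cv2.findContours(cv2.morphologyEx(y|k,cv2.MORPH_CLOSE,np.ones((9,9))),0,2)[0],key=cv2.contourArea)
r=cv2.minAreaRect(cs);print(r,on(c,r[0],.035), [np.linalg.norm(a-b) for a,b in zip(*(lambda B:(B,np.roll(B,1,0)))([on(c,p,.035) for p in cv2.boxPoints(r)]))])
cc=max(cv2.findContours(k,0,2)[0],key=cv2.contourArea);e=cv2.fitEllipse(cc);M=cv2.moments(cc)
print(e,cv2.boundingRect(cc)); print(on(c,e[0],.055))
print('predict',px(c,[(*on(c,r[0],.035)[:2],.075),(*on(c,r[0],.035)[:2],.037)]))
big=cv2.resize(im[110:210,210:310],None,fx=4,fy=4,interpolation=cv2.INTER_CUBIC)
t=cv2.imread('pics/top1.png')[210:320,270:480];t=cv2.resize(t,None,fx=2.8,fy=2.8,interpolation=cv2.INTER_CUBIC)
H=np.zeros((400+t.shape[0]-200,800,3),np.uint8)
w=im[130:340,480:640];w=cv2.resize(w,None,fx=1.2,fy=1.2)
out=np.zeros((600,800,3),np.uint8);out[:250,:250]=cv2.resize(big,(250,250));out[:252,300:492]=w;out[270:270+t.shape[0],:t.shape[1]]=t
cv2.imwrite('pics/c1.png',out)
E
```

```text
((258.9499816894531, 155.84999084472656), (63.21534729003906, 64.2052993774414), 8.130102157592773) [0.4964712  0.34585124 0.035     ] [np.float64(0.0636954455434936), np.float64(0.06201467927436195), np.float64(0.06015887585070232), np.float64(0.062309872713941644)]
((257.1107482910156, 158.17385864257812), (19.503366470336914, 24.054536819458008), 78.48253631591797) (246, 148, 24, 21)
[0.49623387 0.34392613 0.055     ]
predict [[250.95714144 158.70896484]
 [258.5946165  155.97710908]]
```

View pics/c1.png

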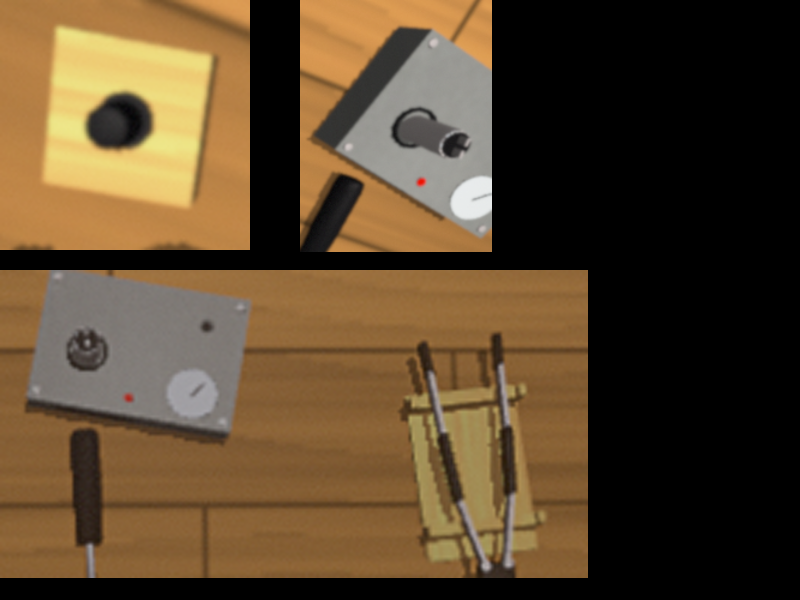

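Crops: the pin's handle top is at wrist px (252,160), over its flange at (260,157). The tester is unobstructed in the top view. The tongs' grips centre on about top px (441.6,279), yawed about +9°. Next is the pin grasp.

```bash

python3 -m jog '[{"linear":[0.47,-0.5,0],"roll":0},{"linear":[0.47,-0.5,0],"roll":0},{"linear":[0.47,-0.507,0],"roll":0},{"linear":[0,0,0.8],"roll":0},{"linear":[0,0,0.8],"roll":0},{"linear":[0,0,0.8],"roll":0},{"linear":[0,0,0.8],"roll":0},{"linear":[0,0,0.8],"roll":0},{"linear":[0,0,0.4],"roll":0},{"linear":[0,0,0.27],"roll":0},{"linear":[0,0,0],"roll":0},{"linear":[0,0,0],"roll":0}]'
python3 - <<'E'
from h import *
c,im=snap('wrist','w3'); go((.4955,.345,.044),0); print(px(c,[(.4955,.345,.075)]))
m=(cv2.cvtColor(im,cv2.COLOR_BGR2HSV)[...,2]<60).astype(np.uint8)
t=cam('top');print('tongs',on(t,(441.6,279.3),.05),'jaws',on(t,(270+462/2.8,210+83/2.8),.048),'rear',on(t,(270+497/2.8,210+302/2.8),.048))
E
```

```text
time_s: 3.35
position: [0.4965, 0.3442, 0.0454]
tool_rot: [[0.939, 0.344, 0.001], [0.344, -0.939, 0.0], [0.001, -0.0, -1.0]]
ft_force: [-0.5, -0.2, -0.3]
grip_width: 0.0854
gripper_force: 0.0
units [-0.027 -0.022  0.05 ] yaw 20.12 roll deg (tool z down: -(dyaw)) 20.11766143397859 t 3.4 pos [0.4968 0.3445 0.046 ]
[[320.450947   343.48602292]]
tongs [ 0.43128668 -0.32740019  0.05      ] jaws [ 0.53030679 -0.3156921   0.048     ] rear [ 0.33756797 -0.33871087  0.048     ]
```

View pics/w3.png

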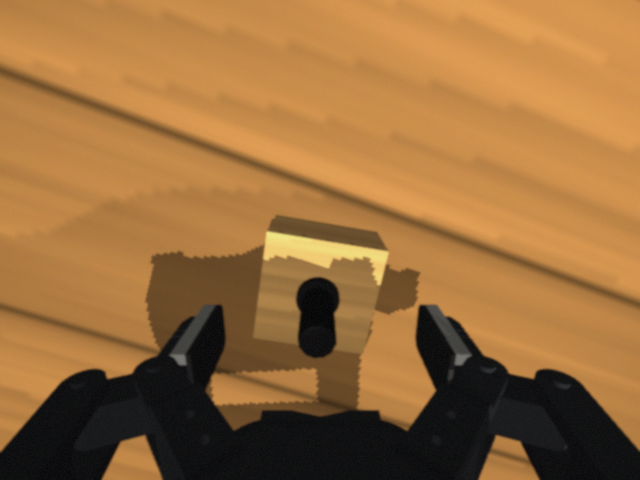

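The pin stands between the open fingers, with its handle top at (317,340), within about 1.3 mm of the prediction at (320,343). Closing and lifting.

```bash

python3 -m jog '[{"linear":[0,0,0.03],"roll":0},{"linear":[0,0,0],"roll":0},{"linear":[0,0,0],"roll":0},{"linear":[0,0,0],"roll":0},{"linear":[0,0,0],"roll":0},{"linear":[0,0,0],"roll":0},{"linear":[0,0,0],"roll":0},{"linear":[0,0,0],"roll":0},{"linear":[0,0,0],"roll":0},{"linear":[0,0,0],"roll":0}]' -1 50
python3 -m jog '[{"linear":[0,0,-0.3],"roll":0},{"linear":[0,0,-0.6],"roll":0},{"linear":[0,0,-0.9],"roll":0},{"linear":[0,0,-0.9],"roll":0},{"linear":[0,0,-0.6],"roll":0},{"linear":[0,0,0],"roll":0},{"linear":[0,0,0],"roll":0}]'
python3 - <<'E'
from h import *
c,im=snap('wrist','w4'); go((.555,-.09,.2),0)
# tester from top1 : corners by gray mask, fine
t=cam('top');im=cv2.imread('pics/top1.png');hsv=cv2.cvtColor(im,cv2.COLOR_BGR2HSV)
m=((hsv[...,1]<60)&(hsv[...,2]>90)).astype(np.uint8); r=np.zeros_like(m); r[200:280,270:370]=m[200:280,270:370]
cs=max(cv2.findContours(cv2.morphologyEx(r,cv2.MORPH_CLOSE,np.ones((9,9))),0,2)[0],key=cv2.contourArea)
R=cv2.minAreaRect(cs);B=[on(t,p,.04) for p in cv2.boxPoints(R)];print(R);ctr=np.mean(B,0);print(ctr,[np.linalg.norm(B[i]-B[i-1]).round(4) for i in range(4)])
e=[B[i]-B[i-1] for i in range(4)];l=max(e,key=np.linalg.norm);a=np.degrees(np.arctan2(l[1],l[0]))%180-90;print('yaw',a)
a=np.radians(a);Q=np.array([[np.cos(a),-np.sin(a)],[np.sin(a),np.cos(a)]])
print('opening',ctr[:2]+Q@[.03,-.055],'nest',ctr[:2]+Q@[-.01,.045])
g=cv2.cvtColor(im,cv2.COLOR_BGR2GRAY).astype(float)[224:237,338:350];w=np.clip(100-g,0,None);yy,xx=np.mgrid[224:237,338:350]
p=((w*xx).sum()/w.sum(),(w*yy).sum()/w.sum());print(p,on(t,p,.04))
E
```

```text
time_s: 4.23
position: [0.4961, 0.3448, 0.0436]
tool_rot: [[0.939, 0.345, 0.0], [0.345, -0.939, 0.0], [0.0, -0.0, -1.0]]
ft_force: [-0.5, -0.7, 5.3]
grip_width: 0.0148
gripper_force: 48.7
time_s: 4.82
position: [0.4962, 0.3448, 0.176]
tool_rot: [[0.939, 0.345, 0.002], [0.345, -0.939, 0.001], [0.002, -0.0, -1.0]]
ft_force: [-0.1, 0.7, -0.6]
grip_width: 0.015
gripper_force: 48.9
units [-2.351 10.71  -0.633] yaw 20.16 roll deg (tool z down: -(dyaw)) 20.157094993092418 t 4.8667 pos [0.4956 0.3446 0.1745]
((319.4642333984375, 238.08071899414062), (73.33402252197266, 47.8041877746582), 9.865806579589844)
[ 0.53664021 -0.03123284  0.04      ] [np.float64(0.1785), np.float64(0.1204), np.float64(0.1816), np.float64(0.12)]
yaw -10.188271641151857
opening [ 0.55643858 -0.09067209] nest [0.53475764 0.01482643]
(np.float64(343.3939393939394), np.float64(229.7995337995338)) [ 0.55696511 -0.09028166  0.04      ]
```

```bash

python3 -m jog '[{"linear":[-0.193,0.895,0],"roll":0},{"linear":[-0.193,0.895,0],"roll":0},{"linear":[-0.193,0.895,0],"roll":0},{"linear":[-0.193,0.895,0],"roll":0},{"linear":[-0.193,0.895,0],"roll":0},{"linear":[-0.193,0.895,0],"roll":0},{"linear":[-0.193,0.895,0],"roll":0},{"linear":[-0.193,0.895,0],"roll":0},{"linear":[-0.193,0.895,0],"roll":0},{"linear":[-0.193,0.895,0],"roll":0},{"linear":[-0.193,0.895,0],"roll":0},{"linear":[-0.193,0.895,0],"roll":0}]'
python3 -m jog '[{"linear":[0,0,0.5],"roll":0},{"linear":[0,0,0.5],"roll":0},{"linear":[0,0,0],"roll":0},{"linear":[0,0,0],"roll":0},{"linear":[0,0,0],"roll":0}]'
python3 - <<'E'
from h import *
p=env.observe()['position'];c,im=snap('wrist','w5'); go((.5567,-.0905,.1))
print('open pred',px(c,[(.5567,-.0905,.04)]),'tip pred',px(c,[(p[0],p[1],p[2]-.039)]),p)
cv2.imwrite('pics/w5c.png',cv2.resize(im[180:400,200:440],None,fx=2.7,fy=2.7,interpolation=cv2.INTER_CUBIC))
E
```

```text
time_s: 5.87
position: [0.5563, -0.0921, 0.1734]
tool_rot: [[0.939, 0.344, -0.003], [0.344, -0.939, 0.001], [-0.003, -0.002, -1.0]]
ft_force: [0.3, -0.4, -0.1]
grip_width: 0.0147
gripper_force: 48.9
time_s: 6.28
position: [0.5572, -0.0902, 0.1355]
tool_rot: [[0.939, 0.345, -0.0], [0.345, -0.939, 0.0], [-0.0, -0.0, -1.0]]
ft_force: [-0.6, 0.0, -0.3]
grip_width: 0.0145
gripper_force: 49.0
units [-0.02   0.001  0.9  ] yaw 20.2  t 6.3333 pos [ 0.5574 -0.0902  0.136 ]
open pred [[321.87164901 243.97681643]] tip pred [[322.16193828 273.08171571]] [ 0.55717254 -0.09019322  0.13549823]
```

View pics/w5c.png

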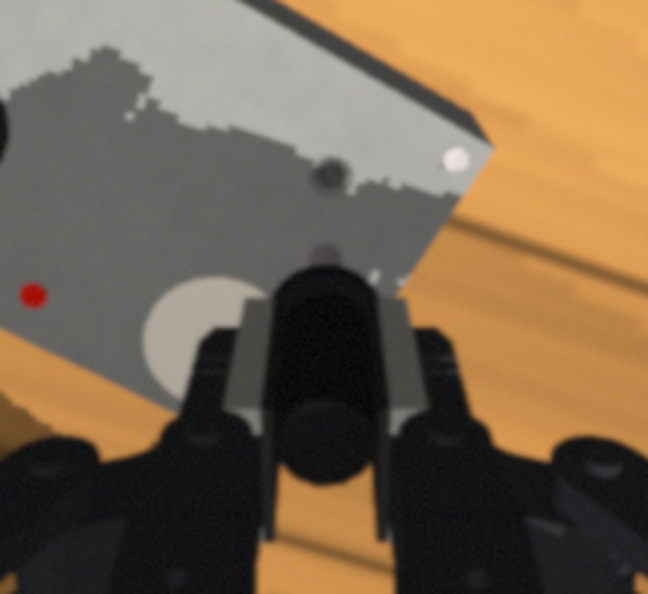

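The opening shows at (322.6,244.8), the tip near (320.4,272), and the handle centreline at column 320.3. The pin looks about 1.5 mm short along tool +y, so I'll check the x direction from the flange and handle edges.

```bash
python3 - <<'E'
from h import *
s=env.observe();p=s['position'];X=s['tool_rot'][:,0];Y=s['tool_rot'][:,1];c=cam('wrist')
d=lambda x,y,z:p+X*x+Y*y+np.array([0,0,z])
print('flange top/low edge',px(c,[d(.011,0,-.009),d(.011,0,-.005)]),'obs row 278.1')
print('handle top low edge',px(c,[d(-.008,0,.031)]),'obs 359.6')
print('tip',px(c,[d(0,0,-.039),d(.002,0,-.039),d(0,0,.031)]))
for o in [(.5567,-.0905)]: print(px(c,[(*o,.04),(*(np.array(o)+.001*X[:2]),.04),(*(np.array(o)+.001*Y[:2]),.04)]))
E
```

```text
flange top/low edge [[322.5651361  276.67036372]
 [322.63137894 280.03146326]] obs row 278.1
handle top low edge [[323.2346694 361.2916392]] obs 359.6
tip [[322.10586152 273.12793059]
 [322.11404322 270.00105394]
 [323.30526474 344.10222152]]
[[321.66158599 244.1371031 ]
 [321.66423401 242.87911249]
 [322.98479533 244.13739527]]
```

```bash

python3 -m jog '[{"linear":[-0.025,0.042,0.5],"roll":0},{"linear":[0,0,0.5],"roll":0},{"linear":[0,0,0.17],"roll":0},{"linear":[0,0,0.1],"roll":0},{"linear":[0,0,0.1],"roll":0},{"linear":[0,0,0.1],"roll":0},{"linear":[0,0,0.1],"roll":0},{"linear":[0,0,0.1],"roll":0},{"linear":[0,0,0.1],"roll":0},{"linear":[0,0,0],"roll":0}]'
```

```text
time_s: 7.17
position: [0.5564, -0.0923, 0.0639]
tool_rot: [[0.939, 0.345, -0.001], [0.345, -0.939, 0.0], [-0.001, -0.001, -1.0]]
ft_force: [-0.5, -0.5, -0.2]
grip_width: 0.0147
gripper_force: 49.0
```

It's in the hole with no contact force. Pressing home.

```bash

python3 -m jog '[{"linear":[0,0,0.15],"roll":0},{"linear":[0,0,0.15],"roll":0},{"linear":[0,0,0.12],"roll":0},{"linear":[0,0,0.05],"roll":0},{"linear":[0,0,0.03],"roll":0},{"linear":[0,0,0.0],"roll":0}]'
```

```text
time_s: 7.67
position: [0.5569, -0.0924, 0.0484]
tool_rot: [[0.939, 0.345, 0.003], [0.345, -0.939, -0.001], [0.002, 0.002, -1.0]]
ft_force: [-13.3, 4.4, 39.1]
grip_width: 0.0145
gripper_force: 53.8
```

Stop at 0.0484 matches the flange-to-surface offset of the stand (8.5 mm), so the pin is home. Relieving the push and releasing.

```bash

python3 -m jog '[{"linear":[0,0,-0.08],"roll":0},{"linear":[0,0,0],"roll":0}]'
python3 -m jog '[{"linear":[0,0,0],"roll":0},{"linear":[0,0,0],"roll":0},{"linear":[0,0,0],"roll":0},{"linear":[0,0,0],"roll":0},{"linear":[0,0,0],"roll":0},{"linear":[0,0,0],"roll":0},{"linear":[0,0,0],"roll":0}]' 0.6
python3 -m jog '[{"linear":[0,0,-0.5],"roll":0},{"linear":[0,0,-0.8],"roll":0},{"linear":[0,0,-0.9],"roll":0},{"linear":[0,0,-0.9],"roll":0},{"linear":[0,0,0],"roll":0},{"linear":[0,0,0],"roll":0},{"linear":[0,0,0],"roll":0}]' 1
python3 - <<'E'
from h import *
c,im=snap('wrist','w6');print(env.observe()['position'])
print(px(c,[(.556,-.0925,.04),(.556,-.0925,.08)]))
cv2.imwrite('pics/w6c.png',cv2.resize(im[100:400,120:520],None,fx=1.9,fy=1.9,interpolation=cv2.INTER_CUBIC))
go((.431,-.327,.12),6.8)
E
```

```text
time_s: 7.83
position: [0.5571, -0.0925, 0.0486]
tool_rot: [[0.939, 0.345, 0.002], [0.345, -0.939, -0.001], [0.001, 0.001, -1.0]]
ft_force: [-1.9, 2.3, 16.1]
grip_width: 0.0145
gripper_force: 50.9
time_s: 8.42
position: [0.5567, -0.0924, 0.0476]
tool_rot: [[0.939, 0.345, -0.0], [0.345, -0.939, 0.0], [-0.0, -0.0, -1.0]]
ft_force: [0.2, 0.2, -0.6]
grip_width: 0.0683
gripper_force: 0.0
time_s: 9.0
position: [0.5563, -0.0922, 0.171]
tool_rot: [[0.939, 0.345, -0.001], [0.345, -0.939, 0.0], [-0.001, -0.001, -1.0]]
ft_force: [0.0, -0.1, -1.2]
grip_width: 0.0853
gripper_force: 0.0
[ 0.55608751 -0.09219871  0.17043929]
[[321.74552364 230.62057697]
 [321.98034583 245.54376763]]
units [-4.956  4.435  1.263] yaw 20.15 roll deg (tool z down: -(dyaw)) 13.354136971649698 t 9.05 pos [ 0.5561 -0.0922  0.1704]
```

View pics/w6c.png

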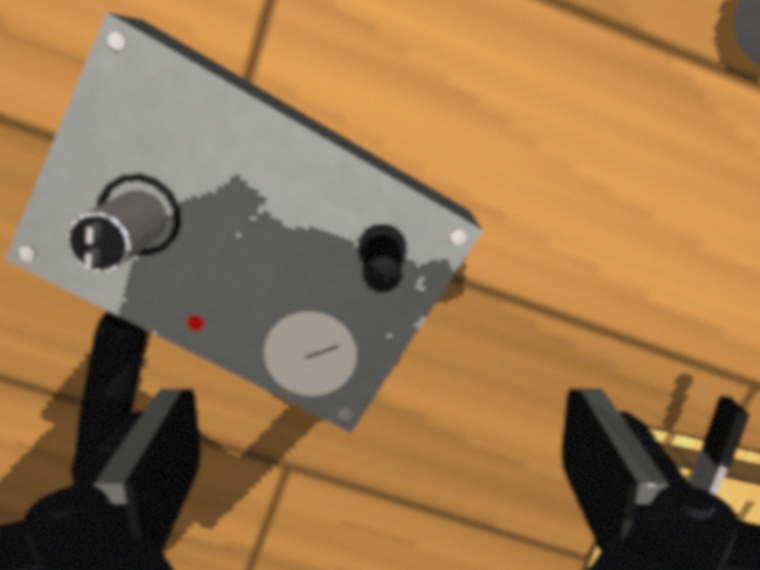

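The pin's flange lies on the tester top at wrist px (321,230), upright and home. The nest ring is centred near (192.6,218), and the capacitor is untouched. Next, the tongs.

```bash

python3 -m jog '[{"linear":[-0.62,0.554,0],"roll":0},{"linear":[-0.62,0.554,0],"roll":0},{"linear":[-0.62,0.554,0],"roll":0},{"linear":[-0.62,0.554,0],"roll":0},{"linear":[-0.62,0.554,0],"roll":0},{"linear":[-0.62,0.554,0],"roll":0},{"linear":[-0.62,0.554,0],"roll":0},{"linear":[-0.62,0.554,-0.3],"roll":0},{"linear":[0,0,-0.3],"roll":0.89},{"linear":[0,0,-0.3],"roll":0.89},{"linear":[0,0,0],"roll":0.89},{"linear":[0,0,0],"roll":0}]'
python3 -m jog '[{"linear":[0,0,0],"roll":0},{"linear":[0,0,0],"roll":0}]'
python3 - <<'E'
from h import *
c,im=snap('wrist','w7');np.savez('w7.npz',K=c[0],D=c[1],T=c[2]);print(env.observe()['position'])
print(px(c,[(.431,-.327,.05)]))
cv2.imwrite('pics/w7c.png',cv2.resize(im[:,120:520],None,fx=1.25,fy=1.25))
E
```

```text
time_s: 10.05
position: [0.4312, -0.3273, 0.2068]
tool_rot: [[0.993, 0.115, -0.001], [0.115, -0.993, 0.001], [-0.001, -0.001, -1.0]]
ft_force: [-0.4, -0.2, 0.1]
grip_width: 0.0852
gripper_force: 0.0
time_s: 10.22
position: [0.4314, -0.3268, 0.2066]
tool_rot: [[0.993, 0.121, -0.002], [0.121, -0.993, 0.002], [-0.001, -0.002, -1.0]]
ft_force: [-0.6, -0.0, -0.1]
grip_width: 0.0854
gripper_force: 0.0
[ 0.43141616 -0.32684474  0.20677551]
[[321.50283672 222.69608755]]
```

View pics/w7c.png

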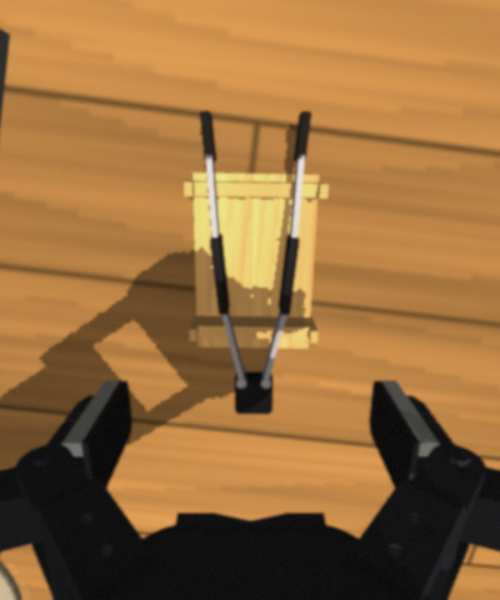

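Wrist view: tongs' grips centred near full-image px (323.8,220), jaws' midpoint (324.4,109), rear block (323,314), nearly aligned with the tool x axis.

```bash
python3 - <<'E'
from h import *
z=np.load('w7.npz');c=(z['K'],z['D'],z['T']);im=cv2.imread('pics/w7.png')
m=(cv2.cvtColor(im,cv2.COLOR_BGR2HSV)[...,2]<55).astype(np.uint8);m[:85]=0;m[336:]=0;m[:,:260]=0;m[:,390:]=0
n,l,st,ce=cv2.connectedComponentsWithStats(m)
P=[]
for i in range(1,n):
    if st[i,4]>60: w=on(c,ce[i],.047);print(st[i],ce[i].round(1),w.round(4));P.append((ce[i][1],ce[i][0],w))
s=env.observe();print(s['position'],s['tool_rot'][:,0])
c6=cam('wrist')
E
```

```text
[281  90  11  37 231] [285.8 106.4] [ 0.5269 -0.2848  0.047 ]
[355  91  12  37 254] [361.1 107.9] [ 0.5335 -0.348   0.047 ]
[344 189  14  62 447] [350.1 220.3] [ 0.4357 -0.3534  0.047 ]
[290 190  13  61 429] [295.9 220.6] [ 0.4293 -0.303   0.047 ]
[308 298  29  32 693] [322.4 316. ] [ 0.3319 -0.3402  0.047 ]
[ 0.43141616 -0.32684474  0.20677551] [ 0.9927044   0.12056903 -0.00103758]
```

```bash

python3 -m jog '[{"linear":[0.02,0.04,0.8],"roll":0},{"linear":[0,0,0.8],"roll":0},{"linear":[0,0,0.8],"roll":0},{"linear":[0,0,0.8],"roll":0},{"linear":[0,0,0.8],"roll":0},{"linear":[0,0,0.5],"roll":0},{"linear":[0,0,0.27],"roll":0},{"linear":[0,0,0],"roll":0},{"linear":[0,0,0],"roll":0}]'
python3 -m jog '[{"linear":[0,0,0],"roll":0},{"linear":[0,0,0],"roll":0},{"linear":[0,0,0],"roll":0},{"linear":[0,0,0],"roll":0},{"linear":[0,0,0],"roll":0},{"linear":[0,0,0],"roll":0},{"linear":[0,0,0],"roll":0}]' 0.2 40
```

```text
time_s: 11.02
position: [0.4325, -0.3284, 0.0166]
tool_rot: [[0.993, 0.119, -0.001], [0.119, -0.993, 0.001], [-0.001, -0.001, -1.0]]
ft_force: [-0.3, 0.3, 0.4]
grip_width: 0.085
gripper_force: 0.0
time_s: 11.6
position: [0.4334, -0.3296, 0.0189]
tool_rot: [[0.993, 0.119, 0.003], [0.119, -0.993, -0.003], [0.002, 0.004, -1.0]]
ft_force: [-0.1, 1.2, 9.0]
grip_width: 0.0513
gripper_force: 8.9
```

```bash

python3 -m jog '[{"linear":[0,0,-0.2],"roll":0},{"linear":[0,0,-0.4],"roll":0},{"linear":[0,0,-0.6],"roll":0},{"linear":[0,0,-0.6],"roll":0},{"linear":[0,0,-0.6],"roll":0},{"linear":[0,0,-0.6],"roll":0},{"linear":[0,0,-0.4],"roll":0},{"linear":[0,0,0],"roll":0},{"linear":[0,0,0],"roll":0}]'
python3 - <<'E'
from h import *
c,im=snap('wrist','w8');np.savez('w8.npz',K=c[0],D=c[1],T=c[2]);s=env.observe();p=s['position'];R=s['tool_rot']
print(s['wrist_torque'],p)
d=lambda x,y,z:p+R@np.array([x,y,-z])
print('pred grips, jaws, rear', px(c,[d(0,0,.034),d(.098,0,.032),d(-.104,0,.032)]))
m=(cv2.cvtColor(im,cv2.COLOR_BGR2HSV)[...,2]<55).astype(np.uint8);m[:20]=0;m[300:]=0;m[:,:200]=0;m[:,440:]=0
n,l,st,ce=cv2.connectedComponentsWithStats(m)
for i in range(1,n):
    if st[i,4]>60: print(st[i],ce[i].round(1),on(c,ce[i],p[2]+.032).round(4))
cv2.imwrite('pics/w8c.png',im)
# nest from w6 ring
E
```

```text
time_s: 12.35
position: [0.4325, -0.3286, 0.1536]
tool_rot: [[0.993, 0.119, 0.001], [0.119, -0.993, -0.001], [0.001, 0.001, -1.0]]
ft_force: [-0.3, 0.3, -1.4]
grip_width: 0.0514
gripper_force: 5.8
[-0.06216399 -0.02920446  0.01125828] [ 0.43219708 -0.32828495  0.15255116]
pred grips, jaws, rear [[321.65706952 347.0589037 ]
 [322.27980559  64.47982126]
 [321.19535227 527.12681641]]
[ 230   20   38  105 2678] [249.   68.9] [ 0.5257 -0.2949  0.1846]
[ 374   20   37  105 2586] [391.1  67.2] [ 0.5313 -0.3373  0.1846]
[250 257  29  43 810] [265.3 283.8] [ 0.4554 -0.3046  0.1846]
[363 258  27  42 762] [374.6 284. ] [ 0.4601 -0.3446  0.1846]
```

View pics/w8c.png

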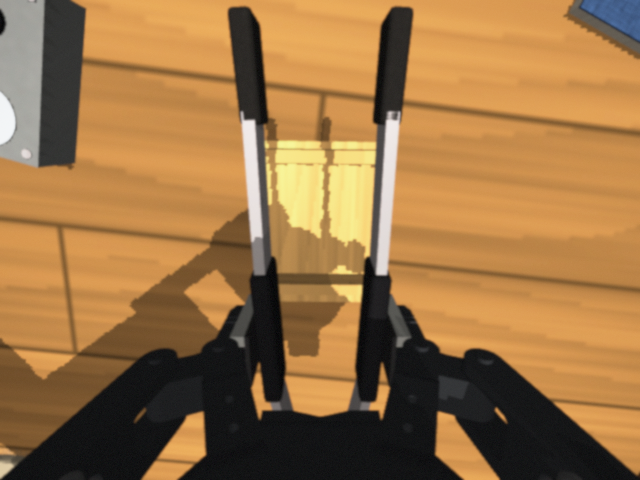

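The tongs are held level, with jaws from (249,8–122) to (391,8–122) and their midline at column 320. Now a numeric check of the capacitor's position and the tongs' droop.

```bash
python3 - <<'E'
from h import *
c=cam('wrist');s=env.observe();p=s['position'];R=s['tool_rot'];T=np.eye(4);T[:3,:3]=R;T[:3,3]=p
X=np.linalg.inv(T)@c[2]   # cam in tool
a=np.radians(20.15);T6=np.eye(4);T6[:3,:3]=[[np.cos(a),np.sin(a),0],[np.sin(a),-np.cos(a),0],[0,0,-1]];T6[:3,3]=[.5561,-.0922,.1704]
c6=(c[0],c[1],T6@X);f=lambda u,v,z:on(c6,(120+u/1.9,100+v/1.9),z).round(4)
print('pin flange',f(382,247,.043),'handle top',f(383,272,.08),'ring',f(138,226,.043),'cap top',f(99,241,.085))
d=lambda x,y,z:p+R@np.array([x,y,-z])
for z in (.022,.032,.042): print(z,px(c,[d(.114,.02,z),d(.082,.02,z)]).round(1), 'obs front top row 8, rear top row ~112-122, cols right jaw ~ inner 384/374')
E
```

```text
pin flange [ 0.5571 -0.0918  0.043 ] handle top [ 0.5576 -0.0919  0.08  ] ring [0.5291 0.0121 0.043 ] cap top [0.534  0.0125 0.085 ]
0.022 [[387.6  11.7]
 [381.6 121.4]] obs front top row 8, rear top row ~112-122, cols right jaw ~ inner 384/374
0.032 [[394.5  -0.8]
 [387.3 120.2]] obs front top row 8, rear top row ~112-122, cols right jaw ~ inner 384/374
0.042 [[402.9 -16.1]
 [394.1 118.8]] obs front top row 8, rear top row ~112-122, cols right jaw ~ inner 384/374
```

```bash

python3 -m jog '[{"linear":[0.03,-0.2,0],"roll":0},{"linear":[0.05,-0.4,0],"roll":0},{"linear":[0.08,-0.6,0],"roll":0},{"linear":[0.08,-0.6,0],"roll":0},{"linear":[0.08,-0.6,0],"roll":0},{"linear":[0.08,-0.6,0],"roll":0},{"linear":[0.08,-0.6,0],"roll":0},{"linear":[0.08,-0.6,0],"roll":0},{"linear":[0.08,-0.6,0],"roll":0},{"linear":[0.08,-0.6,0],"roll":0},{"linear":[0.08,-0.6,0],"roll":0},{"linear":[0.08,-0.6,0],"roll":0}]'
python3 -m jog '[{"linear":[0.08,-0.6,0],"roll":0},{"linear":[0.08,-0.6,0],"roll":0},{"linear":[0.08,-0.4,0],"roll":0},{"linear":[0.06,-0.18,0],"roll":0},{"linear":[0,0,0],"roll":0},{"linear":[0,0,0],"roll":0},{"linear":[0,0,0],"roll":0}]'
```

```text
time_s: 13.4
position: [0.4352, -0.0605, 0.1519]
tool_rot: [[0.993, 0.119, -0.002], [0.119, -0.993, 0.001], [-0.002, -0.001, -1.0]]
ft_force: [0.2, -0.2, -1.3]
grip_width: 0.0514
gripper_force: 5.8
time_s: 13.98
position: [0.4396, 0.009, 0.1526]
tool_rot: [[0.993, 0.118, -0.001], [0.118, -0.993, -0.0], [-0.001, 0.0, -1.0]]
ft_force: [-0.1, 0.3, -1.6]
grip_width: 0.0517
gripper_force: 5.8
```

```bash

python3 -m jog '[{"linear":[-0.05,0.11,0],"roll":0},{"linear":[-0.046,0.105,0],"roll":0},{"linear":[0,0,0.3],"roll":0},{"linear":[0,0,0.4],"roll":0},{"linear":[0,0,0.3],"roll":0},{"linear":[0,0,0],"roll":0},{"linear":[0,0,0],"roll":0},{"linear":[0,0,0],"roll":0}]'
python3 - <<'E'
from h import *
c,im=snap('wrist','w9');s=env.observe();p=s['position'];R=s['tool_rot'];print(p)
print('cap top pred',px(c,[(.534,.0125,.085)]))
g=cv2.cvtColor(im,cv2.COLOR_BGR2GRAY)
for r in (30,60,90): print(r,''.join('%4d'%g[r,x] for x in range(220,420,5)))
h=cv2.HoughCircles(cv2.medianBlur(g[:160,220:420],3),cv2.HOUGH_GRADIENT,1.5,30,param1=80,param2=18,minRadius=12,maxRadius=45);print(h)
E
```

```text
time_s: 14.65
position: [0.4372, 0.0002, 0.1136]
tool_rot: [[0.993, 0.118, 0.001], [0.118, -0.993, -0.0], [0.001, 0.0, -1.0]]
ft_force: [0.1, 1.1, -1.2]
grip_width: 0.0515
gripper_force: 5.8
[4.37285402e-01 3.39103808e-04 1.13671370e-01]
cap top pred [[320.43607104  90.28580383]]
30  173 174  49  43  43  47  33  17 139 190 190 190 195 194 193 193 191 194 193 192 192 193 191 193 193 191 191 193 194 194 192 192 139  17  34  45  44  44  49 188
60  182 181 175  40  46  42  43  23  22 191 193 192 193 191 194 197 195 194 194 194 193 193 197 194 195 197 196 195 192 192 193 190  21  19  41  45  42  42 189 196
90  153 152 152 117  45  45  45  39  17 121 191 195 194 189  57 150  68  69  70  70  70  71  71  72 203  62 196 197 195 195 196 122  16  40  43  44  43 140 194 196
[[[ 96.75      99.75      31.349998]
  [ 84.75     143.25      40.800003]
  [141.75      78.75      44.1     ]
  [ 53.25     132.75      40.800003]
  [ 71.25      77.25      29.25    ]
  [141.75     135.75      37.5     ]
  [185.25      30.75      24.45    ]
  [ 32.25     105.75      21.      ]
  [ 18.75      29.25      19.95    ]
  [165.75     114.75      12.6     ]]]
```

The capacitor spans columns 290–345 at row 90, between the jaws' inner faces at 265 and 375: centred. Descending.

```bash

python3 -m jog '[{"linear":[-0.05,-0.02,0.3],"roll":0},{"linear":[0,0,0.3],"roll":0},{"linear":[0,0,0.3],"roll":0},{"linear":[0,0,0],"roll":0},{"linear":[0,0,0],"roll":0}]'
python3 -m jog '[{"linear":[0,0,0.25],"roll":0},{"linear":[0,0,0.25],"roll":0},{"linear":[0,0,0.2],"roll":0},{"linear":[0,0,0.04],"roll":0},{"linear":[0,0,0],"roll":0},{"linear":[0,0,0],"roll":0}]'
```

```text
time_s: 15.12
position: [0.435, 0.0012, 0.0774]
tool_rot: [[0.993, 0.119, 0.0], [0.119, -0.993, -0.0], [0.0, 0.0, -1.0]]
ft_force: [-0.7, -0.3, -1.3]
grip_width: 0.0514
gripper_force: 5.8
time_s: 15.62
position: [0.4351, 0.0012, 0.0478]
tool_rot: [[0.993, 0.119, 0.001], [0.119, -0.993, -0.0], [0.001, 0.0, -1.0]]
ft_force: [0.3, -0.3, -1.5]
grip_width: 0.0512
gripper_force: 5.8
```

```bash

python3 -m jog '[{"linear":[0,0,0],"roll":0},{"linear":[0,0,0],"roll":0},{"linear":[0,0,0],"roll":0},{"linear":[0,0,0],"roll":0},{"linear":[0,0,0],"roll":0},{"linear":[0,0,0],"roll":0},{"linear":[0,0,0],"roll":0}]' -0.3 40
```

```text
time_s: 16.2
position: [0.4351, 0.0012, 0.0475]
tool_rot: [[0.993, 0.118, 0.001], [0.118, -0.993, -0.0], [0.001, 0.0, -1.0]]
ft_force: [0.1, -0.4, 2.2]
grip_width: 0.0431
gripper_force: 41.6
```

The grip stopped at 43 mm with 41 N, so the capacitor is held. Lifting straight up 100 mm.

```bash

python3 -m jog '[{"linear":[0,0,-0.1],"roll":0},{"linear":[0,0,-0.2],"roll":0},{"linear":[0,0,-0.25],"roll":0},{"linear":[0,0,-0.3],"roll":0},{"linear":[0,0,-0.3],"roll":0},{"linear":[0,0,-0.3],"roll":0},{"linear":[0,0,-0.3],"roll":0},{"linear":[0,0,-0.3],"roll":0},{"linear":[0,0,-0.25],"roll":0},{"linear":[0,0,-0.15],"roll":0},{"linear":[0,0,-0.05],"roll":0},{"linear":[0,0,0],"roll":0}]'
python3 -m jog '[{"linear":[0,0,0],"roll":0},{"linear":[0,0,0],"roll":0},{"linear":[0,0,0],"roll":0},{"linear":[0,0,0],"roll":0},{"linear":[0,0,0],"roll":0},{"linear":[0,0,0],"roll":0}]'
python3 - <<'E'
from h import *
c,im=snap('wrist','w10');s=env.observe();p=s['position'];R=s['tool_rot'];print(p,s['grip_width'],s['gripper_force'],s['ft_force'],s['wrist_torque'])
g=cv2.cvtColor(im,cv2.COLOR_BGR2GRAY)
for r in (20,50,80,110): print(r,''.join('%4d'%g[r,x] for x in range(220,420,5)))
sc,si=snap('scene','s2')
q=np.array([.533,.012,0])
for z in (.04,.085,.14,.185): print(z,px(sc,[q+[0,0,z]])[0].round(0),si[tuple(px(sc,[q+[0,0,z+.01]])[0].astype(int)[::-1])])
E
```

```text
time_s: 17.2
position: [0.4346, 0.0014, 0.1476]
tool_rot: [[0.993, 0.119, 0.0], [0.119, -0.993, -0.0], [0.0, 0.0, -1.0]]
ft_force: [0.3, 0.2, -1.5]
grip_width: 0.0431
gripper_force: 41.2
time_s: 17.7
position: [0.4348, 0.0013, 0.1472]
tool_rot: [[0.993, 0.119, -0.0], [0.119, -0.993, 0.0], [-0.0, -0.0, -1.0]]
ft_force: [-0.5, -1.2, -1.6]
grip_width: 0.043
gripper_force: 41.2
[0.43474551 0.00131003 0.14723073] 0.042818888137209896 41.20263934135437 [-0.30848342 -0.58695535 -1.43375228] [-0.00819996  0.03685356  0.00294138]
20  164 166 169 170 172 174 174 115  44  43  43  39  55 190 192 236 117  60  59 207 247  69  62  62 109 226 189 189  63  39  43  42  45 113 184 184 185 183 183 186
50  180 180 179 177 177 176 175 167  42  46  43  42 160  73  62  65  64  63  66  62  65  67  65  67  69  67  67  83 199  40  43  42  41 180 195 192 192 192 189 189
80  103 110 117 126 134 144 153 164  56  44  42  45  30 132 176  67  67  67  67  69 248 203  69  69  69  70 213 110  25  43  43  42  53 194 194 191 190 191 193 190
110  159 158 160 160 160 159 175 192 146  45  45  43  36  38 191  75  81 108 104  96  91  93 175 196 143 149 196  43  34  49  52  53 141 197 198 194 194 193 193 190
0.04 [323. 240.] [79 83 87]
0.085 [323. 224.] [138 141 141]
0.14 [324. 202.] [36 45 55]
0.185 [325. 183.] [ 63 106 145]
```

The wrist picture shows the can's top disc tight between both jaws (columns 280–360, rows about 15–105). Grip width is still 43 mm and everything is still. Handing in.

```bash
python3 -c "
from rig import env
print(env.close_job())"
```

```text
the job is handed in; nothing more can be done
None
```

I handed the job in at about 18 s of the 64 s allowed: the shorting pin is home in the tester's opening and let go, and the tongs hold the capacitor still about 10 cm above the tester; the hand-in returned no verdict.

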